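# Return the colour-coded setup spacers to their trays

### The job

Put away the three coloured setup spacers of the rail trimmer, one of which is stuck on end in the gap of the little stand: set each one in the middle of the tray of its own colour, down on the tray's floor inside the rim, the same way up as you found it (red and yellow lying flat, blue standing on end). Leave the two brass weights and the tape roll where they are, and let go of everything.

Things in the scene. Friction and masses are not known exactly. Their poses are not given: they have to be found in the camera images.
- spacer_red: slotted red metal setup spacer lying flat on the table: a U-shaped block 36 mm wide (its x) by 50 mm long (its y) by 18 mm thick (its z, up); a 12 mm wide slot runs in from the -y end. About 90 g. Origin: centre of the 36 x 50 mm underside.
- spacer_yellow: slotted yellow metal setup spacer lying flat on the table: a U-shaped block 36 mm wide (its x) by 50 mm long (its y) by 18 mm thick (its z, up); a 12 mm wide slot runs in from the -y end. About 90 g. Origin: centre of the 36 x 50 mm underside.
- spacer_blue: slotted blue metal setup spacer, same shape and size as the others, but standing on end in the narrow gap of the gap stand, slot downward: 36 mm wide (its x), 18 mm thick (its y, across the gap), 50 mm tall (its z, up). It rests on the floor of the gap, 6 mm above the table, and its top 26 mm stick out above the jaws, at 56 mm above the table. Origin: centre of its lower end (36 x 18 mm).
- tray_red: square red plastic tray with a dark rubber floor, 66 x 66 mm outside, 60 x 60 mm inside, rim 7 mm high and 3 mm thick, inner floor 3 mm above the table; fixed to the table. Origin: centre of its underside on the table; x and y along its sides, z up.
- tray_yellow: square yellow plastic tray with a dark rubber floor, 66 x 66 mm outside, 60 x 60 mm inside, rim 7 mm high and 3 mm thick, inner floor 3 mm above the table; fixed to the table. Origin: centre of its underside on the table; x and y along its sides, z up.
- tray_blue: square blue plastic tray with a dark rubber floor, 66 x 66 mm outside, 60 x 60 mm inside, rim 7 mm high and 3 mm thick, inner floor 3 mm above the table; fixed to the table. Origin: centre of its underside on the table; x and y along its sides, z up.
- gap_stand: fixed gap stand: dark base plate 60 x 60 x 6 mm with two light aluminium jaws, each 52 mm long, 16 mm thick, tops 30 mm above the table, with a 20 mm wide gap between them that runs along its x (the gap is open at both ends). Origin: centre of its underside on the table; y across the gap, z up.
- weight_large: brass check weight with a knob, 25 mm diameter, 51 mm tall, loose, upright: a bystander. Origin: centre of its underside, z up.
- weight_small: brass check weight with a knob, 20 mm diameter, 41 mm tall, loose, upright: a bystander. Origin: centre of its underside, z up.
- tape_clear: roll of whitish tape lying flat, 60 mm diameter, 19 mm high, loose: a bystander. Origin: centre of its underside, z up.

How it is judged:
At the end, for the whole second after the job is handed in: each spacer rests in the tray of its own colour: its origin within 14 mm horizontally of the tray's centre and under 7 mm above the tray's underside, within 0.12 rad of the way up it started (red and yellow flat, blue on end), still and released (horizontal distance between spacer_red and tray_red below 0.014 m and z of spacer_red in the frame of tray_red between 0 and 0.007 m and angle between each of spacer_red, spacer_yellow, spacer_blue's own z axis and vertical below 0.12 rad and linear speed of each of spacer_red, spacer_yellow, spacer_blue below 0.02 m/s and contact force between each of spacer_red, spacer_yellow, spacer_blue and the fingers below 0.1 N and horizontal distance between spacer_yellow and tray_yellow below 0.014 m and z of spacer_yellow in the frame of tray_yellow between 0 and 0.007 m and horizontal distance between spacer_blue and tray_blue below 0.014 m and z of spacer_blue in the frame of tray_blue between 0 and 0.007 m); the robot touches nothing.
It fails at once if the large brass weight is shifted or knocked over (distance of weight_large from where it was at the start of the episode above 0.015 m or angle between weight_large's own z axis and vertical above 0.35 rad).
It fails at once if the small brass weight is shifted or knocked over (distance of weight_small from where it was at the start of the episode above 0.015 m or angle between weight_small's own z axis and vertical above 0.35 rad).
It fails at once if the tape roll is shifted or knocked over (distance of tape_clear from where it was at the start of the episode above 0.015 m or angle between tape_clear's own z axis and vertical above 0.35 rad).
It also fails if it takes over 96 s, if anything falls off the work surface, if the arm or the gripper's body presses on something with over 40 N, if the wrist force passes 120 N, or if a joint passes its speed limit or range.

### The arm

A 7-joint arm with a two-finger parallel gripper is mounted at the origin on a cart in front of the work surface, level with it; the furniture and walls round the work are solid. World frame = base frame: x ahead of the robot, y to its left, z up, the work surface at z = 0. Lengths are in m, angles in rad, forces in N, time in s.
With the tool pointing down it reaches from about 0.425 to 0.95 m from the base axis. Payload 4.7 kg.
Tool frame: the origin (TCP) lies on the centre line of the jaws, within the pads' length; the fingertips stand robot.nose_length ahead of it and the grasp point (between the pads) lies 8 mm behind it (robot.nose_length is the distance from the TCP to the fingertips, in m); z points along the fingers, y is the line along which they close (so a half turn about z gives the same grasp; the last joint's range is limited). The gripper opens to 85 mm and grips with 20 to 120 N. Pads are 22 mm wide; open, the fingers measure 114 mm over their backs; the gripper's body (76 mm by 85 mm) begins 54 mm behind the grasp point. The pads swing forward as they close: fully open they stand 13 mm farther back than shut.
Start: joints at [-1.373, 0.469, -0.049, 1.532, 0.024, 1.141, -0.082], TCP at [0.152, 0.658, 0.242] pointing down, gripper open.
Joint ranges: [-2.59, 2.59], [-0.33, 1.99], [-1.39, 1.29], [0.1, 2.45], [-1.04, 4.18], [0.21, 1.99], [-2.66, 2.66]. Speed limits (rad/s): [2.57, 2.57, 3.14, 3.14, 3.14, 3.14, 3.14].

### API

Orientations are given as [roll, pitch, yaw] about the fixed x, y, z axes, in that order (R = Rz(yaw) Ry(pitch) Rx(roll)).
In Python, from plant import robot gives the robot as it stands. Calls block until the motion is done:
- robot.goto(position, orientation): joint-space move of the TCP to a pose.
- robot.move_straight(position, vel=0.15, attitude=None, contact_N=None): straight line of the TCP; attitude=None keeps the orientation; vel is the mean speed in m/s. With contact_N (N) it stops when the force on the tool has changed by that much, and returns True; else False.
- robot.move_joints(angles): joint-space move.
- robot.grip(opening, strength=None): opening from 0.0 (shut) to 1.0 (fully open); strength is the grip in N (None keeps the last); returns when the fingers have stopped.
- robot.sleep(seconds).
- robot.inverse_kinematics(position, orientation): joint angles nearest the present ones, or None.
- robot.sense(): the state.
- robot.grab_frame(name): name is "scene" or "top"; returns a dict with "image" (420x560x3 uint8, red, green, blue), "range_z" (420x560 float32, m along the optical axis (not along the pixel's ray), 0 where there is no reading), "fx", "fy", "cx", "cy" (pixels), "dist_coeffs" ([k1, k2, p1, p2, k3] as OpenCV has them; the pictures are not rectified), "R" (3x3) and "t" (3): a world point X has camera coordinates R X + t. Camera axes: x right, y down, z forward; pixel columns grow to the right and rows downward; lengths in m; the calibration is good to about 2 mm. A picture is of the moment at which its call begins.
A pose or a line that the arm cannot do raises robot.IKError and nothing moves.
- robot.close_job(): hands the job in; it is judged then, once.
The state is a dict: "t": time; "joint_pos": joint angles; "joint_velocities": joint speeds; "effort": joint torques, N m; "tcp_pos": TCP position; "tcp_rot": TCP orientation; "wrist_force": force on the tool from outside, world axes, zero at the start; "torque": the same for the moment, N m; "opening": opening from 0.0 (shut) to 1.0 (fully open); "gripper_force": force on a finger pad.
Only numpy, scipy, OpenCV 4.12 (cv2) and the standard library are available. Lean on these libraries where they do the work, as an engineer would, in place of code of your own. Each camera call takes 0.05 s, during which the arm holds its last target. There are 200 camera calls.

## Working session

There is one attempt and no reset: what is moved stays moved. The work goes in short steps, each a Python script; the robot and the scene stay as the last script left them, time stands still between calls to the robot, and variables do not carry over. Pictures are saved under pics/ and viewed, at most 14 in all, crops included, and the job is handed in when it is done.

```bash
mkdir -p pics; ls; python3 - <<'E'
from plant import robot
import cv2,numpy as np
for n in("scene","top"):
    f=robot.grab_frame(n); cv2.imwrite(f"pics/{n}0.png",f["image"][:,:,::-1]); np.savez(f"{n}0.npz",**f)
    print(n,f["fx"],f["cx"],f["cy"],f["dist_coeffs"],np.round(f["R"],3).tolist(),np.round(f["t"],3),"cam",np.round(-f["R"].T@f["t"],3))
s=robot.sense();print(s["t"],s["tcp_pos"],s["tcp_rot"],robot.nose_length)
E
```

```text
pics
scene 476.6321577869201 273.3871397040218 209.2102194373943 [-0.12461087  0.          0.          0.          0.        ] [[0.992, -0.126, 0.01], [-0.08, -0.684, -0.725], [0.098, 0.718, -0.689]] [-0.549  0.038  0.881] cam [ 0.461 -0.676  0.64 ]
top 390.4107990566838 276.7533326526742 209.86876437641624 [0.01996015 0.         0.         0.         0.        ] [[0.003, -1.0, -0.029], [-0.995, 0.0, -0.096], [0.096, 0.029, -0.995]] [-0.038  0.54   0.835] cam [ 0.457 -0.063  0.882]
0.1 [0.15164908 0.6572219  0.24134108] [-3.13979999e+00  6.19835579e-05  2.91481750e+00] 0.011
```

View pics/scene0.png

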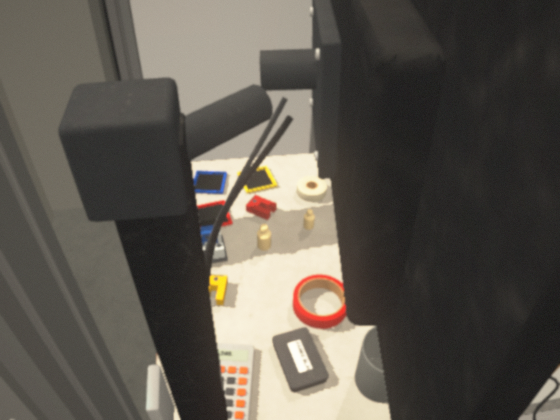

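View pics/top0.png

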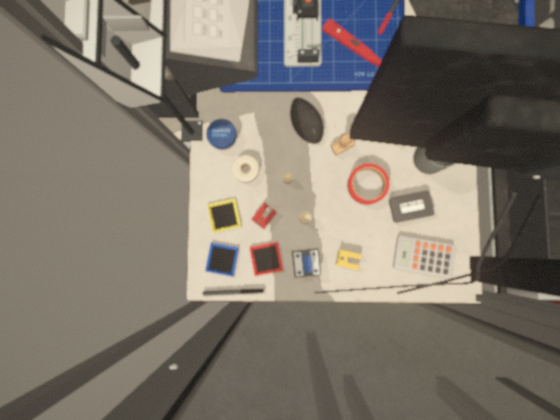

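```bash
cat > h.py <<'E'
import numpy as np,cv2
def K(f): return np.array([[f["fx"],0,f["cx"]],[0,f["fy"],f["cy"]],[0,0,1.]])
def pts(f,uv,z=None):
    """world points: from depth (z None) or plane z"""
    uv=np.asarray(uv,float).reshape(-1,2)
    n=cv2.undistortPoints(uv[:,None],K(f),np.asarray(f["dist_coeffs"],float))[:,0]
    r=np.c_[n,np.ones(len(n))]
    if z is None:
        d=f["range_z"][uv[:,1].round().astype(int),uv[:,0].round().astype(int)]
        return (r*d[:,None]-f["t"])@f["R"]
    c=-f["R"].T@f["t"]; w=r@f["R"]
    return c+w*((np.asarray(z)-c[2])/w[:,2])[:,None]
def cloud(f):
    v,u=np.mgrid[:420,:560]; return pts(f,np.c_[u.ravel(),v.ravel()]).reshape(420,560,3)
def proj(f,X): return cv2.projectPoints(np.asarray(X,float).reshape(-1,3),cv2.Rodrigues(f["R"])[0],f["t"],K(f),np.asarray(f["dist_coeffs"],float))[0][:,0]
E
python3 - <<'E'
from h import *
T=dict(np.load("top0.npz"));S=dict(np.load("scene0.npz"))
for k,f in(("top",T),("scene",S)):
    c=cloud(f); ok=f["range_z"]>0
    q=c[ok]; print(k,ok.mean())
    # max height grid 
    g=np.full((14,16),-1.)
    i=((q[:,0]+.2)/.1).astype(int); j=((q[:,1]+.8)/.1).astype(int)
    m=(q[:,0]>-.2)&(i<14)&(q[:,1]>-.8)&(j<16)
    np.maximum.at(g,(i[m],j[m]),q[m,2]); 
    print("cols y=-.8.. rows x=-.2..");print((g*100).round().astype(int))
im=T["image"][:,:,::-1]; cv2.imwrite("pics/topc.png",cv2.resize(im[160:295,195:375],(800,600),interpolation=cv2.INTER_CUBIC))
im=S["image"][:,:,::-1]; cv2.imwrite("pics/scenec.png",cv2.resize(im[160:310,185:335],(600,600),interpolation=cv2.INTER_CUBIC))
E
```

```text
top 0.9960884353741497
cols y=-.8.. rows x=-.2..
[[-100 -100 -100 -100 -100 -100 -100 -100 -100 -100 -100 -100 -100 -100
  -100 -100]
 [-100 -100 -100 -100 -100 -100 -100 -100 -100 -100 -100 -100 -100 -100
  -100 -100]
 [-100 -100 -100 -100 -100 -100 -100 -100 -100 -100 -100 -100 -100 -100
  -100 -100]
 [-100 -100 -100 -100 -100 -100 -100 -100 -100 -100 -100 -100 -100 -100
  -100 -100]
 [-100 -100 -100 -100 -100 -100 -100 -100 -100   50 -100 -100 -100 -100
  -100 -100]
 [-100    4   22   36   50   50   51   51   56   55 -100 -100 -100 -100
  -100 -100]
 [ -11  -16   -1   34   40    2    6    6    1   55 -100 -100 -100 -100
  -100 -100]
 [ -11  -15   -1    0   53   63   63    5    2   56 -100 -100 -100 -100
  -100 -100]
 [ -11  -15   -1    7    9   63   63    4    3   58 -100 -100 -100 -100
  -100 -100]
 [-100 -100 -100 -100 -100    2    7   24   28   46   46 -100 -100 -100
  -100 -100]
 [-100 -100 -100 -100 -100    2    5   24   28   36 -100  -64 -100 -100
  -100 -100]
 [-100 -100 -100 -100    1    2    8    7    1 -100 -100 -100 -100 -100
  -100 -100]
 [-100 -100 -100 -100    2    1
[... 681 characters left out ...]
0 -100
  -100 -100]
 [-100 -100 -100   51   50    2    6    6    1   34 -100 -100 -100 -100
  -100 -100]
 [-100   59   61   58   54    3    5    5    2   34 -100 -100 -100 -100
  -100 -100]
 [-100 -100 -100    9    9    3    3    4    2   33 -100 -100 -100 -100
  -100 -100]
 [-100 -100 -100 -100 -100 -100 -100 -100 -100 -100 -100 -100 -100 -100
  -100 -100]
 [-100 -100 -100    1 -100 -100 -100 -100 -100 -100 -100 -100 -100 -100
  -100 -100]
 [-100 -100 -100    1 -100 -100 -100 -100 -100 -100 -100 -100 -100 -100
  -100 -100]
 [-100 -100 -100 -100 -100 -100 -100 -100 -100 -100 -100 -100 -100 -100
  -100 -100]
 [-100 -100 -100 -100 -100 -100 -100 -100 -100 -100 -100 -100 -100 -100
  -100 -100]]
```

View pics/topc.png

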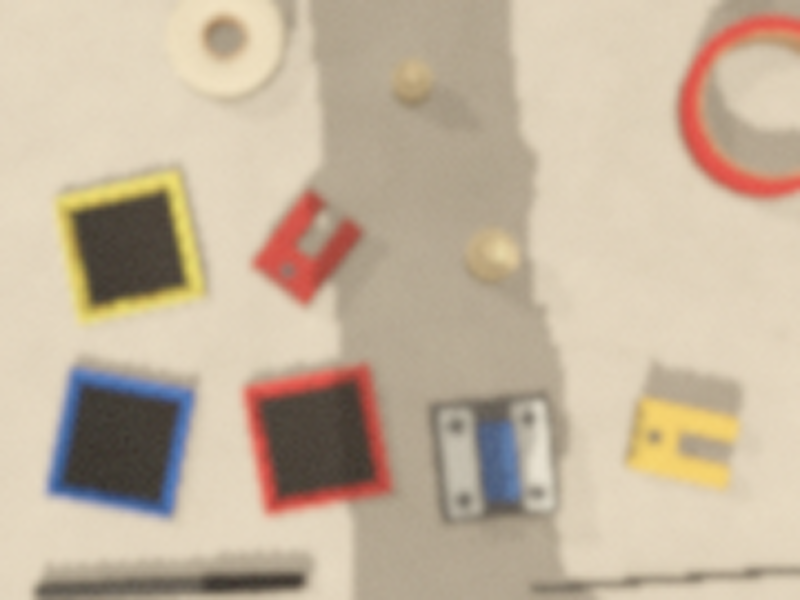

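View pics/scenec.png

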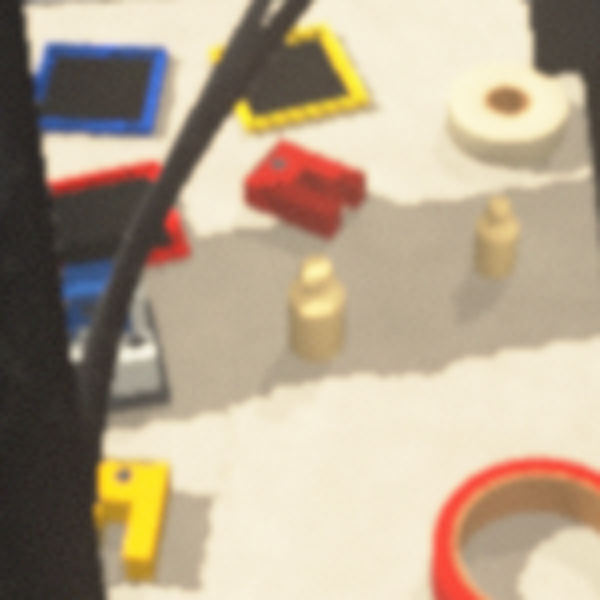

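```bash
python3 - <<'E'
from h import *
T=dict(np.load("top0.npz"));S=dict(np.load("scene0.npz"))
np.set_printoptions(linewidth=250)
for k,f in(("top",T),("scene",S)):
    c=cloud(f); print(k,"x,y,z cm; cols every 28, rows every 30")
    for v in range(5,420,30):
        print(v," ".join("%d,%d,%d"%tuple((c[v,u]*100).round()) if c[v,u,2]>.03 else ("." if c[v,u,2]>-.05 else "_") for u in range(4,560,28)))
d=cv2.normalize(np.minimum(T["range_z"],1.5),None,0,255,cv2.NORM_MINMAX).astype(np.uint8)
cv2.imwrite("pics/topd.png",cv2.applyColorMap(d,cv2.COLORMAP_JET))
E
```

```text
top x,y,z cm; cols every 28, rows every 30
5 66,18,57 68,18,54 75,21,44 74,17,45 76,15,42 80,14,35 85,13,28 86,8,27 87,4,26 88,-1,23 . 99,-11,7 . . . _ _ 46,-6,88 _ _
35 64,19,56 66,18,53 68,18,49 71,17,45 73,16,40 76,14,35 80,12,29 81,8,27 81,4,26 83,-1,23 . . . . 61,-14,61 60,-16,62 60,-17,63 60,-19,63 60,-21,63 60,-23,63
65 62,19,56 63,19,52 66,19,48 66,16,46 71,18,36 72,15,34 76,13,26 76,8,26 76,4,25 77,-1,23 . . . . 60,-15,59 59,-16,60 59,-18,60 59,-20,61 59,-22,61 58,-23,61
95 59,19,55 61,19,52 62,19,47 65,19,42 66,17,37 66,13,37 76,17,14 . . . . . . 61,-14,50 60,-16,53 59,-18,54 59,-21,54 59,-23,55 59,-25,56 58,-27,56
125 56,19,55 58,19,52 59,19,47 61,19,41 63,19,34 66,18,25 . . . . . 73,-12,3 . 61,-16,42 60,-19,44 60,-22,45 58,-23,48 56,-23,54 56,-25,55 56,-27,56
155 54,19,55 55,19,51 56,19,47 57,19,41 59,19,33 62,19,22 65,19,6 46,-6,88 . . . . . . . 65,-34,8 56,-25,43 56,-27,45 56,-30,47 55,-32,48
185 51,19,55 52,19,51 53,19,46 53,19,40 55,19,33 56,19,22 59,19,6 . . . . . . . . . . _ _ _
215 49,19,54 49,19,51 49,19,46 50,19,40 50,19,32 51,19,21 53,19,5 . . . . . . . . . . _ 
[... 2681 characters left out ...]
 . . . . . 53,-53,45 55,-53,45 54,-56,48 54,-58,51 54,-60,53 53,-61,54 53,-62,55
305 36,-54,47 36,-53,44 36,-50,41 30,-36,21 30,-28,11 39,-46,35 42,-46,35 44,-46,34 . . . . . 53,-53,42 55,-53,42 54,-56,47 54,-59,50 54,-60,52 53,-61,54 53,-62,55
335 35,-55,45 36,-54,44 36,-52,40 36,-49,35 30,-32,9 _ 41,-46,30 43,-46,30 . . . . . 64,-35,8 55,-54,40 54,-57,46 54,-59,49 54,-61,51 53,-62,53 54,-62,54
365 34,-55,43 36,-55,42 35,-52,38 36,-51,35 30,-36,8 _ 40,-46,26 43,-46,25 . . . . . 62,-40,8 55,-56,40 54,-58,45 54,-60,48 54,-61,51 54,-62,52 55,-62,52
395 34,-56,42 34,-55,39 36,-55,39 36,-53,34 35,-48,25 _ 39,-46,20 42,-46,19 . . . . . . 55,-57,38 54,-59,44 54,-61,47 54,-62,50 54,-62,50 55,-62,50
```

View pics/topd.png

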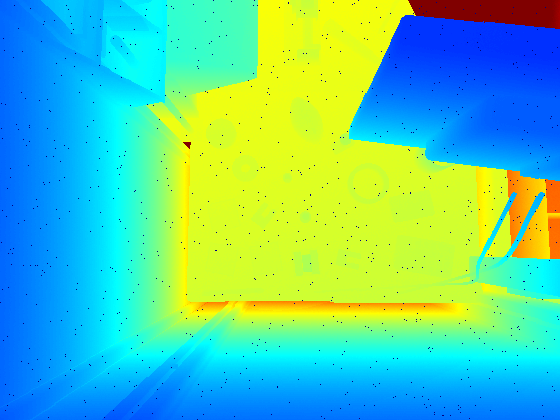

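```bash
python3 - <<'E'
from plant import robot
from h import *
p=robot.sense(); f0={n:robot.grab_frame(n) for n in("scene","top")}
robot.move_straight(p["tcp_pos"]+np.array([0,0,.04]),vel=.1)
s=robot.sense();print(s["tcp_pos"],s["joint_pos"],s["wrist_force"])
for n in f0:
    f=robot.grab_frame(n); d=np.abs(f["range_z"]-f0[n]["range_z"]); m=(d>.02)&(f["range_z"]>0)&(f0[n]["range_z"]>0)
    v,u=np.nonzero(cv2.erode(m.astype(np.uint8),np.ones((3,3)))); c=cloud(f)
    e=np.abs(f["image"].astype(int)-f0[n]["image"]).max(2)
    print(n,len(u),(e>60).sum(), np.c_[u,v].min(0) if len(u) else "",np.c_[u,v].max(0) if len(u) else "")
    if len(u): print(c[v,u].min(0),c[v,u].max(0))
    print(np.argwhere(cv2.erode((e>60).astype(np.uint8),np.ones((3,3))))[::20][:10])
print([robot.inverse_kinematics([.6,y,z],[3.1416,0,2.9]) is not None for y in(-.1,.1) for z in (.1,.3)])
E
```

```text
[0.15159738 0.65710512 0.28139233] [-1.37383382  0.44037127 -0.04741419  1.48606179  0.02151946  1.21548148
 -0.0801638 ] [-0.39756186 -0.20625115 -0.31514119]
scene 0 75  
[]
top 0 0  
[]
[True, True, True, True]
```

```bash
python3 - <<'E'
from h import *
T=dict(np.load("top0.npz"));S=dict(np.load("scene0.npz"))
im=T["image"][:,:,::-1].copy(); c=cloud(T)
for n,m in(("x.3",(abs(c[...,0]-.30)<.01)&(c[...,2]>.08)),("y.19",(abs(c[...,1]-.19)<.015)&(c[...,2]>.08))):
    q=c[m]; mu=q.mean(0); w=np.linalg.svd((q-mu)[::10],full_matrices=False)[2][2]; print(n,len(q),mu,w,q.min(0),q.max(0), np.abs((q-mu)@w).mean())
cl=cv2.createCLAHE(6,(8,8)); lab=cv2.cvtColor(im,cv2.COLOR_BGR2LAB); lab[...,0]=cl.apply(lab[...,0]); im=cv2.cvtColor(lab,cv2.COLOR_LAB2BGR)
cv2.imwrite("pics/tope.png",cv2.resize(im,(800,600)))
print("x profile row 400,410,419:",[[(u,)+tuple((c[v,u]*100).round(1)) for u in range(60,400,20)] for v in (419,)])
# visible upper extent from scene
c=cloud(S); m=(abs(c[...,0]-.30)<.01)&(c[...,2]>.1);print(c[m].max(0),c[m].min(0)); m=(abs(c[...,1]-.19)<.01);print(c[m].max(0),c[m].min(0))
E
```

```text
x.3 39149 [ 0.3028329  -0.12609695  0.36134904] [-9.99999699e-01  5.90575316e-04  5.03258786e-04] [ 0.29428471 -0.47205225  0.08007141] [0.30999856 0.18212412 0.53082471] 0.000623525117210249
y.19 53367 [0.50619278 0.18615493 0.41184698] [-4.78592929e-03 -9.99988529e-01 -1.90608984e-04] [0.29428471 0.17500242 0.08002669] [0.75919025 0.2049082  0.57553263] 0.001287565772572491
x profile row 400,410,419: [[(60, np.float64(30.2), np.float64(14.4), np.float64(51.3)), (80, np.float64(30.3), np.float64(12.6), np.float64(51.3)), (100, np.float64(30.3), np.float64(10.8), np.float64(51.4)), (120, np.float64(31.9), np.float64(7.3), np.float64(55.3)), (140, np.float64(32.0), np.float64(5.6), np.float64(55.4)), (160, np.float64(30.8), np.float64(5.0), np.float64(52.4)), (180, np.float64(30.2), np.float64(3.6), np.float64(51.1)), (200, np.float64(30.3), np.float64(1.7), np.float64(51.1)), (220, np.float64(30.2), np.float64(-0.1), np.float64(51.0)), (240, np.float64(30.2), np.float64(-1.9), np.float64(50.9)), (260, np.float64(30.2), np.float64(-3.7), np.float64(50.9)), (280, np.float64(30.2), np.float64(-5.5), np.float64(50.8)), (300, np.float64(30.3), np.float64(-7.3), np.float64(50.8)), (320, np.float64(30.2), np.float64(-9.2), np.float64(50.7)), (340, np.float64(30.3), np.float64(-11.0), np.float64(50.7)), (360, np.float64(30.2), np.float64(-12.8), np.float64(50.4)), (380, np.float64(30.3), np.float64(-14.6), np.float64(50.6))]]
[0.30999825 0.1792587  0.52307718] [ 0.29970162 -0.35960827  0.10003178]
[0.67236579 0.19631698 0.35072411] [ 0.31624731  0.18008531 -0.02204214]
```

View pics/tope.png

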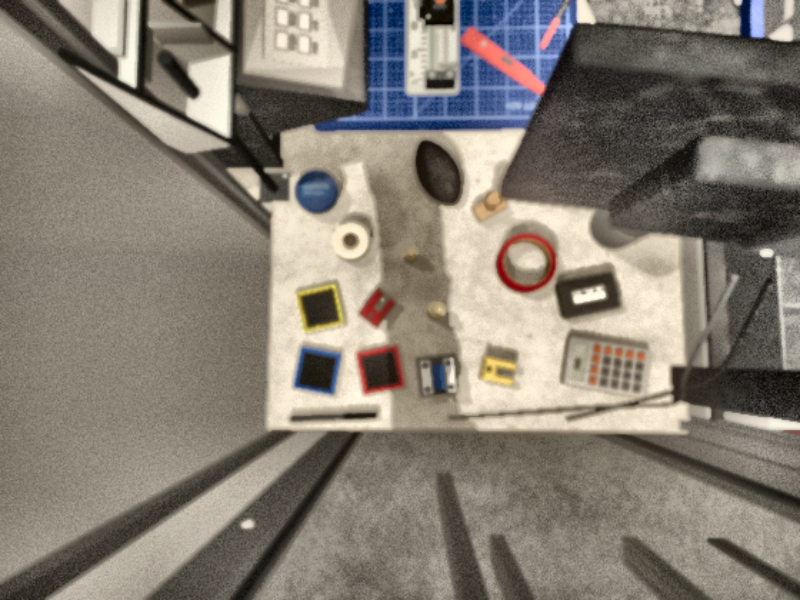

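```bash
python3 - <<'E'
from plant import robot
from h import *
s=robot.sense();print(s["t"]); a=np.arctan2(s["tcp_pos"][1],s["tcp_pos"][0])
robot.move_straight([.47*np.cos(a),.47*np.sin(a),.30],vel=.2)
s=robot.sense();q=np.array(s["joint_pos"]);print(s["t"],s["tcp_pos"],q.round(3))
b=np.array(s["effort"]);w0=np.array(s["wrist_force"]);f0=robot.grab_frame("top")
for k in range(28):
    q[0]+=.03; robot.move_joints(q); s=robot.sense()
    d=np.array(s["effort"])-b; w=np.array(s["wrist_force"])-w0
    if k%4==0 or abs(d).max()>3 or np.linalg.norm(w)>4:
        f=robot.grab_frame("top"); n=((f0["range_z"]-f["range_z"]>.03)&(f["range_z"]>0)).sum()
        print(round(s["t"],2),np.round(s["tcp_pos"],3),d.round(2),w.round(1),n)
    if abs(d).max()>4 or np.linalg.norm(w)>6: print("STOP");break
E
```

```text
0.8417
2.0167 [0.10586137 0.45880321 0.29992055] [-1.364  0.084 -0.075  1.918  0.007  1.14  -0.097]
2.32 [0.12  0.456 0.3  ] [ 0.42  0.55  0.38 -0.2   0.08 -0.02 -0.  ] [ 1.2 -0.9 -0.6] 0
3.37 [0.173 0.438 0.3  ] [ 0.47  0.63  0.41 -0.17  0.08 -0.02 -0.  ] [ 0.6 -0.7 -0.6] 0
4.42 [0.224 0.414 0.3  ] [ 0.47  0.63  0.41 -0.17  0.08 -0.02 -0.  ] [ 0.4 -0.9 -0.3] 0
5.47 [0.272 0.384 0.3  ] [ 0.47  0.63  0.41 -0.17  0.08 -0.02 -0.  ] [ 1.4 -0.5 -0.3] 0
6.52 [0.316 0.349 0.3  ] [ 0.47  0.63  0.41 -0.17  0.08 -0.02 -0.  ] [ 0.2  0.1 -0.1] 0
7.57 [0.356 0.308 0.3  ] [ 0.47  0.63  0.41 -0.17  0.08 -0.02 -0.  ] [-0.1  0.2 -0.8] 0
8.62 [0.39  0.264 0.3  ] [ 0.47  0.63  0.41 -0.17  0.08 -0.02 -0.  ] [ 0.1 -0.5 -0.1] 0
```

```bash
python3 - <<'E'
from plant import robot
from h import *
s=robot.sense();q=np.array(s["joint_pos"])
b=np.array(s["effort"]);w0=np.array(s["wrist_force"]);f0=dict(np.load("top0.npz"))
for k in range(16):
    q[0]+=.025; robot.move_joints(q); s=robot.sense()
    d=np.array(s["effort"])-b; w=np.array(s["wrist_force"])-w0
    hit=abs(d).max()>2.5 or np.linalg.norm(w)>5
    if k%3==0 or hit:
        f=robot.grab_frame("top"); n=((f0["range_z"]-f["range_z"]>.03)&(f["range_z"]>0)).sum()
        print(round(s["t"],2),np.round(s["tcp_pos"],3),d.round(2),w.round(1),n)
    if hit: print("STOP");break
cv2.imwrite("pics/t1.png",f["image"][:,:,::-1])
E
```

```text
9.67 [0.418 0.217 0.3  ] [-0.08  0.   -0.06 -0.   -0.01 -0.    0.  ] [0.5 1.5 0.8] 355
10.47 [0.433 0.185 0.3  ] [-0.08  0.   -0.07 -0.   -0.01 -0.    0.  ] [ 1.  -0.   0.7] 12543
11.27 [0.446 0.152 0.3  ] [-0.08  0.   -0.07 -0.   -0.01 -0.    0.  ] [0.3 0.6 0.9] 22506
12.07 [0.456 0.118 0.3  ] [-0.08  0.   -0.07 -0.   -0.01 -0.    0.  ] [0.  0.4 0.5] 31437
12.87 [0.463 0.084 0.3  ] [-0.08  0.   -0.07 -0.   -0.01 -0.    0.  ] [ 1.2 -0.1 -0.4] 39663
13.67 [0.468 0.049 0.3  ] [-0.08  0.   -0.07 -0.   -0.01 -0.    0.  ] [ 0.8 -0.4  0.3] 37443
```

View pics/t1.png

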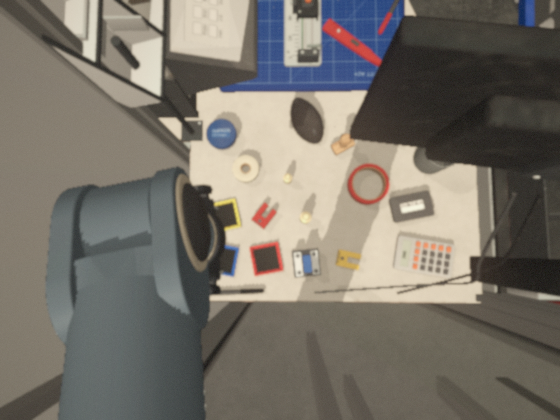

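The walls turn out not to obstruct the arm and the frames agree. The robot enters over the left edge, with its hand near top pixel (215,240). Now I'll locate the parts.

```bash
cat > loc.py <<'E'
from h import *
T=dict(np.load("top0.npz"));S=dict(np.load("scene0.npz"))
tp=lambda p:(np.array(p,float)+.5)/4.4444-.5+[195,160]
sp=lambda p:(np.array(p,float)+.5)/4-.5+[185,160]
C=dict(tray_yellow=(.007,[(57,193),(180,166),(207,292),(82,322)]),tray_blue=(.007,[(72,367),(194,390),(172,518),(48,492)]),
tray_red=(.007,[(243,385),(371,365),(392,492),(267,514)]),jaws=(.030,[(437,408),(547,397),(556,503),(447,519)]),
blue=(.056,[(478,424),(514,420),(522,498),(485,503)]),red=(.018,[(313,188),(362,233),(307,305),(252,262)]),yellow=(.018,[(640,395),(742,412),(730,488),(627,465)]))
def get():
    o={}
    for k,(z,c) in C.items():
        P=pts(T,tp(c),z)[:,:2]; e=np.roll(P,-1,0)-P; o[k]=(P.mean(0),np.linalg.norm(e,axis=1),np.arctan2(e[:,1],e[:,0]))
    return o
E
python3 - <<'E'
from loc import *
for k,(c,l,a) in get().items(): print(k,c.round(4),(l*1000).round(1),np.degrees(a).round(1))
def tri(a,b):
    A=[]
    for f,p in((T,tp(a)),(S,sp(b))):
        n=cv2.undistortPoints(p.reshape(1,1,2),K(f),f["dist_coeffs"]).ravel(); M=np.c_[f["R"],f["t"]]
        A+=[n[0]*M[2]-M[0],n[1]*M[2]-M[1]]
    v=np.linalg.svd(np.array(A))[2][-1]; return v[:3]/v[3]
print("tri redhole,yellowhole,ytray,btray,stand jaw R corner:",*[tri(a,b).round(4) for a,b in[((287,270),(281,165)),((654,436),(123,475)),((180,166),(370,103)),((194,390),(165,132))]])
c=cloud(T)
for k,p in dict(red=(280,275),yel=(654,450),blue=(499,460),jawL=(457,460),jawR=(535,450),yt=(130,245),bt=(120,440),rt=(320,440)).items():
    u,v=tp(p).round().astype(int); print(k,np.median(c[v-1:v+2,u-1:u+2].reshape(-1,3),0).round(4),end=" ")
# colour segmentation centroid/minAreaRect in top
hsv=cv2.cvtColor(T["image"],cv2.COLOR_RGB2HSV)
for k,lo,hi,z,p in(("red",(0,120,70),(10,255,255),.018,(280,275)),("yellow",(18,120,90),(32,255,255),.018,(654,450)),("blue",(100,90,50),(125,255,255),.056,(499,460))):
    m=cv2.inRange(hsv,lo,hi)|(cv2.inRange(hsv,(172,120,70),(180,255,255)) if k=="red" else 0)
    n,L=cv2.connectedComponents(m); u,v=tp(p).round().astype(int); v_,u_=np.nonzero(L==L[v,u]); r=cv2.minAreaRect(pts(T,np.c_[u_,v_],z)[:,:2].astype(np.float32)*1000); print("\n",k,len(u_),r)
# cables: points with z>.03 near y -.45..-.05, x<.5
c=cloud(T)
for f,n in((T,"top"),(S,"scene")):
    c=cloud(f).reshape(-1,3); m=(c[:,2]>.06)&(c[:,0]>.32)&(c[:,0]<.52)&(c[:,1]>-.44)&(c[:,1]<.1); q=c[m]
    for y in np.arange(-.44,.1,.04):
        g=q[(q[:,1]>=y)&(q[:,1]<y+.04)]
        if len(g): print(n,round(y,2),len(g),g.min(0).round(2),g.max(0).round(2))
E
```

```text
tray_yellow [0.5319 0.0817] [64.2 65.9 65.1 67.2] [ -77.6 -167.3  103.5   12. ]
tray_blue [0.4318 0.0852] [63.  64.5 63.8 63.4] [-100.5  170.9   78.6   -9.9]
tray_red [ 0.4335 -0.0138] [65.2 64.  63.4 65.3] [ -81.  -170.4  100.1   11.2]
jaws [ 0.4258 -0.102 ] [53.8 51.2 53.3 53.7] [ -84.1 -175.6   98.5    5.1]
blue [ 0.4246 -0.1022] [17.1 36.5 17.5 37. ] [ -83.5 -174.5   97.9    4.9]
red [ 0.529  -0.0091] [33.5 45.2 35.  48. ] [-132.6  142.8   52.2  -39.2]
yellow [ 0.4339 -0.1947] [50.4 37.6 51.2 34.9] [-99.3 170.   77.7 -11.3]
tri redhole,yellowhole,ytray,btray,stand jaw R corner: [0.5175 0.0018 0.0165] [ 0.4349 -0.1798  0.0175] [0.5702 0.0581 0.003 ] [0.4604 0.0497 0.0012]
red [0.5162 0.0044 0.0168] yel [ 0.4285 -0.1804  0.0155] blue [ 0.4254 -0.1022  0.0556] jawL [ 0.4243 -0.0818  0.0288] jawR [ 0.4287 -0.1207  0.0286] yt [0.5307 0.0831 0.0015] bt [0.4316 0.0858 0.0023] rt [ 0.4319 -0.0152  0.003 ] 
 red 233215 ((564.54931640625, -26.6895751953125), (1291.1942138671875, 944.1796875), 89.81989288330078)

 yellow 231 ((432.99658203125, -193.39422607421875), (44.928802490234375, 32.351898193359375), 78.66921997070312)

 blue 78 ((424.0674133300781, -102.37107849121094), (31.579912185668945, 12.18808650970459), 6.9229350090026855)
top -0.44 2714 [ 0.39 -0.44  0.06] [ 0.44 -0.4   0.34]
top -0.4 210 [ 0.38 -0.4   0.06] [ 0.48 -0.36  0.38]
top -0.36 654 [ 0.43 -0.36  0.25] [ 0.52 -0.32  0.43]
top -0.32 15 [ 0.51 -0.32  0.42] [ 0.52 -0.32  0.43]
top -0.08 920 [ 0.46 -0.06  0.88] [ 0.46 -0.06  0.88]
top 0.04 348 [0.32 0.05 0.3 ] [0.32 0.08 0.56]
top 0.08 31 [0.32 0.08 0.38] [0.32 0.09 0.56]
scene -0.44 4768 [ 0.38 -0.44  0.08] [ 0.5  -0.4   0.51]
scene -0.4 2540 [ 0.44 -0.4   0.27] [ 0.52 -0.36  0.5 ]
scene -0.36 1213 [ 0.43 -0.36  0.27] [ 0.52 -0.32  0.43]
scene -0.32 2 [ 0.52 -0.32  0.43] [ 0.52 -0.32  0.43]
```

```bash
cat > act.py <<'E'
from plant import robot
from h import *
def yaw_for(p,deg):
    best=None
    for k in(-1,0,1,2):
        y=np.radians(deg+90+180*k); y=(y+np.pi)%(2*np.pi)-np.pi
        q=robot.inverse_kinematics(p,[np.pi,0,y])
        if q is not None and(best is None or abs(q[6])<best[0]): best=(abs(q[6]),y)
    return best[1]
def over(xy,deg,z):
    p=[xy[0],xy[1],z]; robot.goto(p,[np.pi,0,yaw_for(p,deg)])
def down(z,vel=.03,N=4):
    s=robot.sense(); h=robot.move_straight([*s["tcp_pos"][:2],z],vel=vel,contact_N=N); return h,robot.sense()["tcp_pos"][2]
def line(z,vel=.2):
    robot.move_straight([*robot.sense()["tcp_pos"][:2],z],vel=vel)
def show(msg):
    s=robot.sense(); print(msg,round(s["t"],2),np.round(s["tcp_pos"],4),"op",round(s["opening"],3),"gf",np.round(s["gripper_force"],1),"w",np.round(s["wrist_force"],1))
def snap(name,box,sc):
    x,y,w,h=box; f=robot.grab_frame("top"); np.savez("last.npz",**f); cv2.imwrite(f"pics/{name}.png",cv2.resize(f["image"][y:y+h,x:x+w,::-1],None,fx=sc,fy=sc,interpolation=cv2.INTER_CUBIC))
E
python3 - <<'E'
from act import *
print(robot.nose_length); robot.grip(.55,30)
over((.529,-.009),50.5,.13); show("over"); print(robot.nose_length)
line(.04); show("near")
print(down(.005)); show("touch")
E
```

```text
0.011
over 15.03 [ 0.5295 -0.0086  0.1305] op 0.552 gf 0.0 w [ 0.1 -1.1  0.4]
0.011
near 15.63 [ 0.5305 -0.0082  0.0412] op 0.547 gf 0.0 w [1.1 0.7 0.4]
(True, np.float64(0.008540823436299323))
touch 16.59 [ 0.5302 -0.0082  0.0085] op 0.55 gf 2.7 w [-0.6 -0.3  5. ]
```

```bash
python3 - <<'E'
from act import *
line(.0150,.05); robot.grip(0.0,35); show("gripped")
line(.12); show("up")
over((.4335,-.0138),10,.12); line(.04); show("near")
print(down(.010,.02,3)); show("set")
robot.grip(.55); show("open"); line(.12)
over((.434,-.195),-10.5,.12)
snap("p1",(195,160,180,135),4.4444)
E
```

```text
gripped 17.13 [ 0.5302 -0.0081  0.0152] op 0.412 gf 34.9 w [-1.7 -0.1  4.3]
up 17.81 [ 0.5293 -0.0082  0.119 ] op 0.41 gf 34.8 w [-0.  -0.8 -1.8]
near 19.02 [ 0.4348 -0.0136  0.0399] op 0.413 gf 34.8 w [ 0.9 -0.8 -0.9]
(True, np.float64(0.018168015718017502))
set 20.05 [ 0.4344 -0.0136  0.0182] op 0.413 gf 35.6 w [-0.5  0.1  6.1]
open 20.32 [ 0.4337 -0.0136  0.0176] op 0.548 gf 0.0 w [ 0.3 -0.5  0. ]
```

View pics/p1.png

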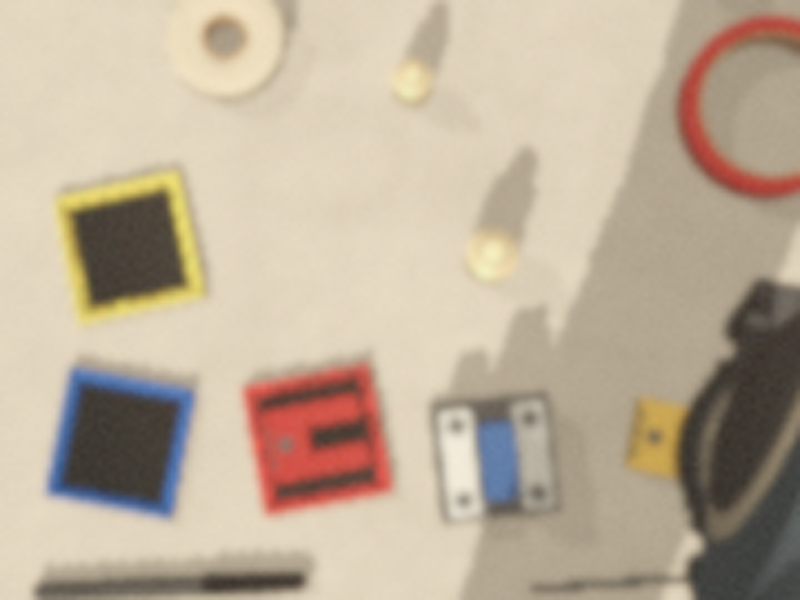

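Red lies flat, centred in its tray at crop (318,440). The stand and weights haven't moved. Yellow is next.

```bash
python3 - <<'E'
from act import *
show("over"); line(.045); line(.0150,.06); show("low"); robot.grip(0.0,35); show("gripped")
line(.12); show("up")
over((.532,.0817),12.6,.12); line(.04); show("near")
print(down(.010,.02,3)); show("set")
robot.grip(.55); show("open"); line(.13)
over((.4252,-.1023),96,.16); robot.grip(.45); show("over blue")
snap("p2",(195,160,180,135),4.4444)
E
```

```text
over 21.79 [ 0.4339 -0.1932  0.1191] op 0.55 gf 0.0 w [-0.   0.3 -0.3]
low 22.97 [ 0.4342 -0.1924  0.0148] op 0.552 gf 0.0 w [-0.1 -0.5 -0. ]
gripped 23.22 [ 0.4346 -0.1925  0.0153] op 0.41 gf 35.9 w [-0.  -1.1  1.3]
up 23.89 [ 0.4339 -0.1921  0.1194] op 0.415 gf 35.7 w [-0.4  0.  -1. ]
near 25.56 [0.5321 0.0781 0.0404] op 0.412 gf 35.7 w [ 0.2 -0.4 -0.6]
(True, np.float64(0.021858442538909))
set 26.48 [0.5318 0.0788 0.0219] op 0.411 gf 36.4 w [-1.2 -0.9  3.8]
open 26.76 [0.5309 0.0785 0.0212] op 0.551 gf 0.0 w [ 0.2 -0.2 -0.2]
over blue 28.81 [ 0.4255 -0.1019  0.1598] op 0.449 gf 0.0 w [-0.4 -0.4 -0.5]
```

View pics/p2.png

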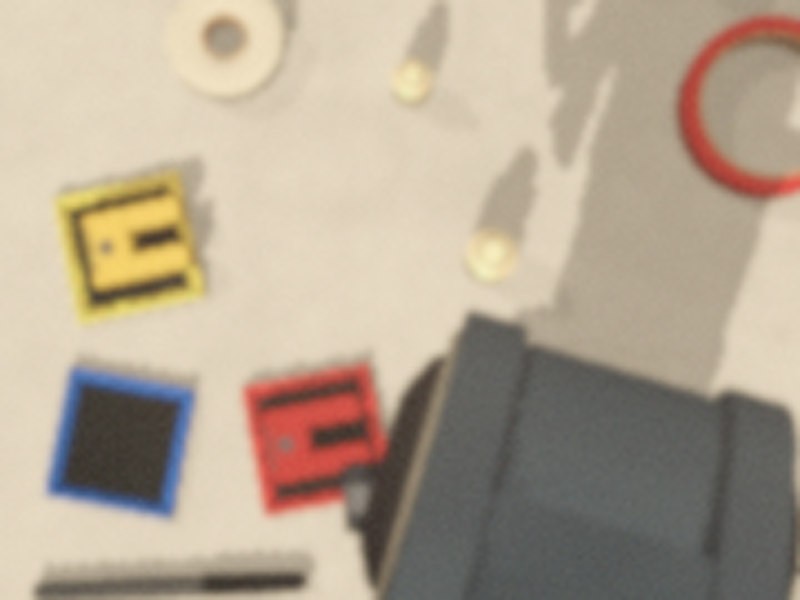

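Red is seated. Yellow's right (−y) end overlaps the rim at crop (190,240): a dark gap shows on its left, and it stopped 3.7 mm too high. I'll regrasp it and shift it about 5 mm in +y.

```bash
cat >> act.py <<'E'
def exact(xy,z,vel=.1):
    cmd=np.array([xy[0],xy[1],z])
    for _ in range(2):
        robot.move_straight(cmd,vel=vel); robot.sleep(.1); cmd=cmd+np.array([xy[0],xy[1],z])-robot.sense()["tcp_pos"]
    robot.move_straight(cmd,vel=.02)
E
python3 - <<'E'
from act import *
over((.531,.0785),12.6,.14); robot.grip(.55); exact((.531,.0785),.05); show("near"); line(.0205,.06); robot.grip(0,35); show("grip")
line(.035,.05); exact((.5313,.0842),.035,.05); show("shifted")
print(down(.010,.02,3)); show("set")
robot.grip(.55); show("open"); line(.14)
over((.4252,-.1023),96,.16); exact((.4252,-.1023),.14); robot.grip(.45); show("over blue")
snap("p3",(200,190,60,60),10)
E
```

```text
near 31.98 [0.531  0.0785 0.0499] op 0.549 gf 0.0 w [-0.2  0.2 -0.6]
grip 32.88 [0.5313 0.0785 0.0209] op 0.411 gf 35.2 w [-0.1 -0.9  0.3]
shifted 34.28 [0.5312 0.0843 0.035 ] op 0.411 gf 35.1 w [-0.4  0.4 -0.4]
(True, np.float64(0.02046327761364423))
set 35.06 [0.5313 0.0841 0.0205] op 0.408 gf 35.8 w [-1.  -0.4  4.3]
open 35.33 [0.5304 0.084  0.0197] op 0.551 gf 0.0 w [0.6 0.1 0. ]
over blue 38.49 [ 0.4251 -0.1023  0.1398] op 0.45 gf 0.0 w [-0.7 -0.2  1.1]
```

View pics/p3.png

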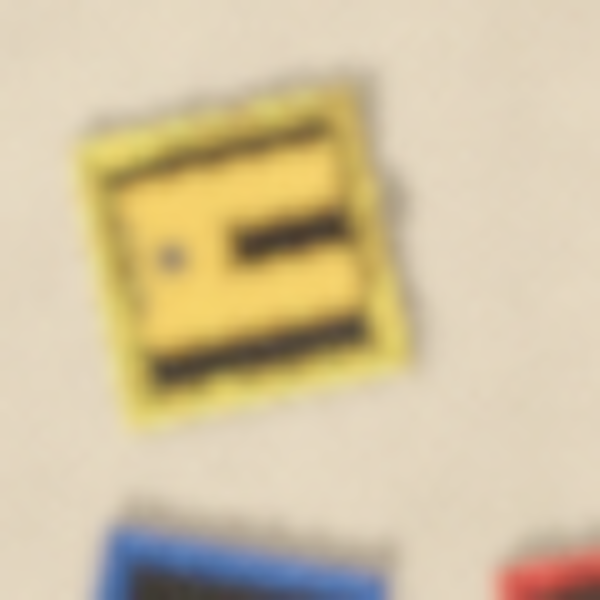

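Yellow is now inside the rim with dark floor visible around it. Blue is next.

```bash
python3 - <<'E'
from act import *
c=cloud(dict(np.load("last.npz")))
# yellow spacer surface tilt from depth
f=np.load("last.npz"); hsv=cv2.cvtColor(f["image"],cv2.COLOR_RGB2HSV)
for u0,v0 in((216,215),(232,210),(233,218),(218,220)): print((c[v0-1:v0+2,u0-1:u0+2].reshape(-1,3)).mean(0).round(4))
exact((.4252,-.1023),.07); print(down(.046,.04,4)); show("low"); robot.grip(0,30); show("grip")
line(.06,.03); show("lift1"); line(.15,.1); show("lift2")
S=robot.grab_frame("scene"); cv2.imwrite("pics/s1.png",cv2.resize(S["image"][160:310,185:335,::-1],None,fx=4,fy=4,interpolation=cv2.INTER_CUBIC))
E
```

```text
[0.5292 0.0978 0.0205]
[0.5416 0.0641 0.0071]
[0.5225 0.0598 0.0201]
[0.518  0.093  0.0208]
(False, np.float64(0.04594920931107351))
low 40.84 [ 0.4252 -0.1025  0.0459] op 0.449 gf 0.0 w [-0.3  0.4  0.5]
grip 41.15 [ 0.4254 -0.1024  0.0463] op 0.203 gf 34.0 w [-0.6 -0.   2.8]
lift1 41.77 [ 0.4254 -0.1023  0.0601] op 0.2 gf 33.6 w [-1.   0.1 -0.1]
lift2 42.82 [ 0.4249 -0.1022  0.1495] op 0.199 gf 33.6 w [-0.5  0.1 -0.9]
```

View pics/s1.png

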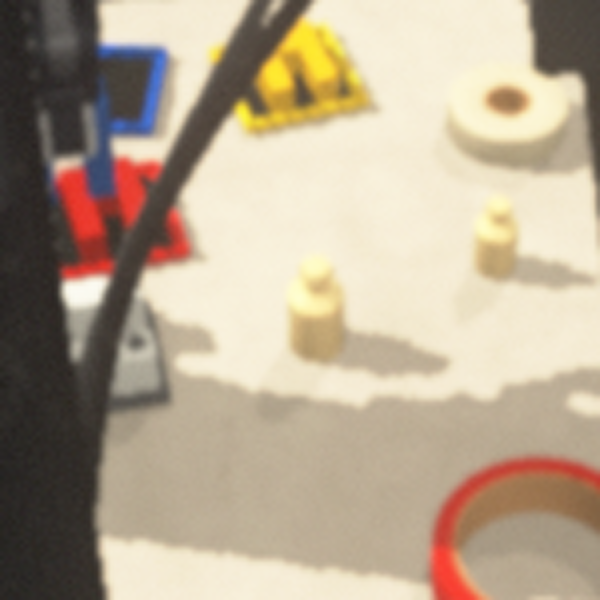

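Blue hangs upright in the fingers at crop (100,160). Now place it.

```bash
python3 - <<'E'
from act import *
over((.4318,.0852),79.8,.15); exact((.4318,.0852),.065); show("near")
print(down(.036,.015,2.5)); show("set")
robot.grip(.4); show("open"); line(.2,.1); robot.sleep(.1)
# clear the view
q=np.array(robot.sense()["joint_pos"]); q[0]-=.9; robot.move_joints(q); show("clear")
snap("p4",(195,160,180,135),4.4444)
c=cloud(dict(np.load("last.npz"))); tp=lambda p:((np.array(p)+.5)/4.4444-.5+[195,160]).round().astype(int)
for p in((105,250),(165,220),(175,260),(110,275),(285,445),(345,410),(350,465)):
    u,v=tp(p); print(p,c[v-1:v+2,u-1:u+2].reshape(-1,3).mean(0).round(4))
S=robot.grab_frame("scene"); cv2.imwrite("pics/s2.png",cv2.resize(S["image"][160:235,185:285,::-1],None,fx=6,fy=6,interpolation=cv2.INTER_CUBIC))
E
```

```text
near 46.5 [0.4318 0.0852 0.0649] op 0.201 gf 33.6 w [ 0.8  0.7 -0.7]
(True, np.float64(0.043245945902460836))
set 47.83 [0.4319 0.0852 0.0432] op 0.2 gf 34.3 w [-1.3 -0.4  4.5]
open 48.13 [0.431  0.085  0.0426] op 0.397 gf 0.0 w [-0.5  0.  -0.5]
clear 51.38 [0.2023 0.3895 0.1994] op 0.399 gf 0.0 w [-0.5  0.5 -0.5]
(105, 250) [0.527  0.0934 0.0195]
(165, 220) [0.5433 0.0634 0.0126]
(175, 260) [0.5225 0.0575 0.0206]
(110, 275) [0.5159 0.091  0.0193]
(285, 445) [0.4301 0.0013 0.0201]
(345, 410) [ 0.4477 -0.0272  0.02  ]
(350, 465) [ 0.4213 -0.0293  0.0147]
```

View pics/p4.png

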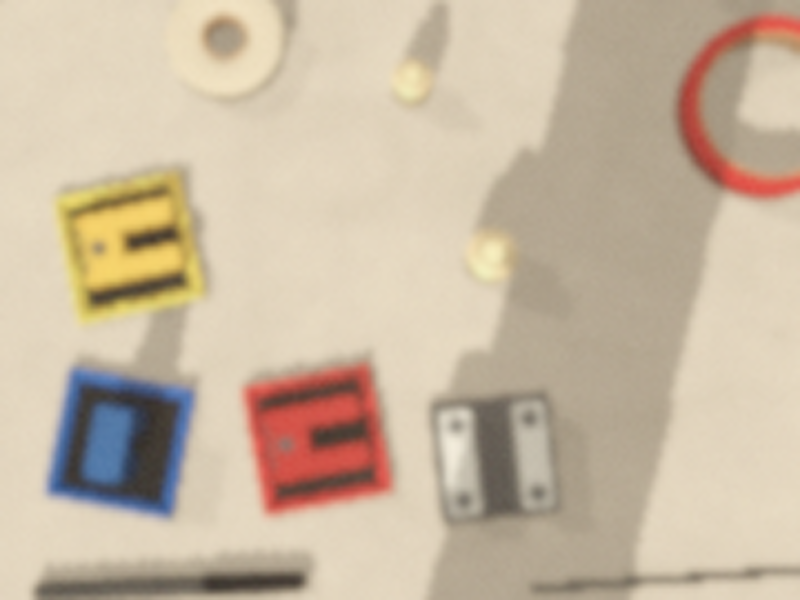

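View pics/s2.png

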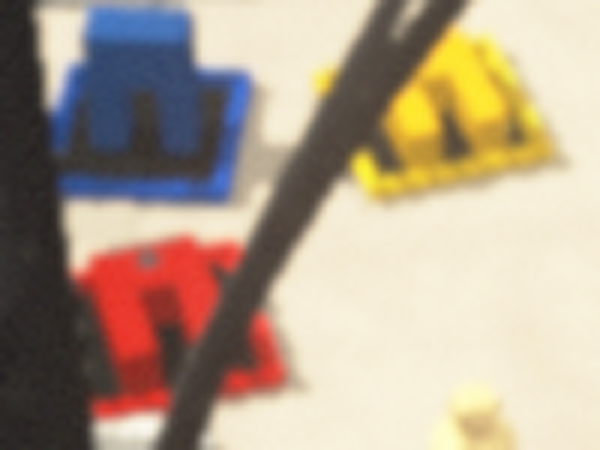

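All three parts are seated: red and yellow flat, blue upright. I'll run one numeric tilt and position check before handing in.

```bash
python3 - <<'E'
from act import *
from scipy.spatial import cKDTree
from loc import get
o=get(); c=np.median([cloud(robot.grab_frame("top")) for _ in range(8)],0).reshape(-1,3)
ok=True
for k,z in(("red",.021),("yellow",.021),("blue",.053)):
    t=o["tray_"+k][0]; m=(np.linalg.norm(c[:,:2]-t,axis=1)<.04)&(abs(c[:,2]-z)<.007)&((c[:,2]>.0165)); q=c[m]
    p=np.linalg.lstsq(np.c_[q[:,:2]-t,np.ones(len(q))],q[:,2],rcond=None)[0]; off=(q[:,:2].min(0)+q[:,:2].max(0))/2-t
    print(k,len(q),"tilt",p[:2].round(3),"top",p[2].round(4),"off mm",(off*1000).round(1)); ok&=np.hypot(*p[:2])<.1 and np.hypot(*off)<.008
s=robot.sense();print(ok,s["t"])
if ok: print(robot.close_job())
E
```

```text
red 305 tilt [-0.001 -0.001] top 0.0198 off mm [1.1 2. ]
yellow 297 tilt [-0.001  0.006] top 0.02 off mm [0.8 0.7]
blue 150 tilt [0.009 0.046] top 0.0518 off mm [ 0.2 -0.3]
True 51.8833
the job is handed in; nothing more can be done
None
```

I handed the job in at about 52 s: by my last camera check all three spacers are released in their own trays (red and yellow flat, blue on end), within about 2.5 mm of centre, with the weights and tape where they were.

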